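# Seat the filter cover of a dish incubator and hold it home

### The job

Open the clear lid of the incubator's filter bay until it lies back on its stop. The filter cover inside stands proud because its quarter-turn wing was left askew, so that the pin under it cannot enter its slot: turn the wing into line with the two small ribs on the cover, then press the cover fully home on its frame. Finish with the gripper still holding the cover down there and the wing still in line, not locked, because I want to look round the new gasket before I lock it; leave the other things on the bench and on the incubator where they are.

Things in the scene. Friction and masses are not known exactly. Their poses are not given: they have to be found in the camera images.
- incubator: White dish incubator fixed on the bench. Origin on the bench under the middle of its filter bay (its right part); x points to its rear, away from the robot, y left, z up. It spans x -93 to 140, y -83 to 285 mm, 120 mm high. The bay is an open well, inside x -85 to 42, y -75 to 75 mm, floor at 50 mm, walls 8 mm thick; to its left are two dish chambers with lids 128 mm high.
- lid (a joint): Angle of the clear lid over the filter bay: 0 shut (level), grows as it opens towards the rear, 1.80 at rest on its stop, 13 degrees past upright. About 0.25 kg, free hinge with light damping: let go before upright it falls shut, let go past 1.65 it settles back on its stop.
- lid_handle (a point): Middle of the lid's round black bar handle: 10 mm thick, 80 mm clear between its two posts, lying in the lid's plane 33 mm in front of the lid's front edge, with 28 mm free between bar and lid. y lies along the bar; x and z turn with the lid. 123 mm high with the lid shut.
- lid_hinge (a point): On the lid's hinge axis, middle of the lid's rear edge, 120.5 mm high; the axis runs along the incubator's y. The bar handle lies 176 mm from it. The lid is a plate 143 x 166 x 5 mm.
- cover (a joint): Angle of the filter cover, hooked in (hinged) at its rear edge: 0 fully home on its frame; 0.14 sprung up, as at the start (wing 9 mm, front edge 14 mm proud). Springs lift it: at the wing it takes 4 N to start and 8 N to reach home, and it rises again if let go. With the wing over 0.25 askew its pin meets the plate below and the cover goes down only about 1 mm.
- filter_cover: Aluminium filter cover, 100 x 110 x 5 mm, carrying the wing. Origin on its hinge axis, middle of its rear edge, underside: at x 35, y 0, z 66 mm of the incubator. x to the rear, z out of the plate. The wing's axis stands on it at x -65, y 0. Two ribs 3 mm wide, before and behind the wing, lie along its x over the line of the slot below.
- cover_front (a point): Top of the low lip in the middle of the cover's front edge, at x -96, z 10 mm of the cover; 76 mm high when the cover is home.
- wing (a joint): Turn of the wing fastener: 0 with the wing along the cover's x, in line with the ribs and the slot; grows clockwise seen from above; starts at 0.75 to 1.5. Turns freely 1.65 either way while the cover is up, friction 0.03 N m. Its pin enters the slot within about 0.22 of 0. With the cover home, turning it a quarter locks the cover.
- wing_top (a point): Middle of the wing's top. The wing is a black upright blade, 40 mm long (point x), 9 mm thick (point y), 22 mm high, on a round foot 34 mm across and 5 mm high; the cover's surface is 27 mm below this point. The point's z is the turning axis, square to the cover: it leans 0.14 to the rear while the cover is up.
- petri_dish: closed clear culture dish, 64 mm across, 14 mm high, on the rear dish-chamber lid of the incubator; origin under its centre. Bystander: leave it.
- tip_box: pipette-tip box, 82 x 120 x 62 mm, on the bench to the right of the incubator; origin under its centre. Bystander: leave it.
- amber_bottle: amber glass reagent bottle, 68 mm across, 150 mm high, right of the incubator's rear; origin under its centre. Bystander: leave it.
- white_jar: white jar, 60 mm across, 85 mm high, in front of the incubator's left half; origin under its centre. Bystander: leave it.
- culture_flask: clear flat culture flask lying down, 110 x 83 x 34 mm plus a neck and cap along its +x, front right; origin under its body's centre. Bystander: leave it.
- tweezers: steel tweezers, 130 mm long, 5 mm thick, lying along their x in front of the lid's handle; origin under their middle. Bystander: leave it.
- tube_rack: white tube rack, 85 x 170 mm, 93 mm high over the capped tubes, far right; origin under its centre. Bystander: leave it.

How it is judged:
By the outcome, as a careful person would: the job done as asked, in the order asked, and still so for the second after the job is handed in, while the arm keeps its last pose, push and grip.
It also fails if it takes over 45 s, if anything falls off the work surface, if the arm or the gripper's body presses on something with over 40 N, if the wrist force passes 120 N, or if a joint passes its speed limit or range.

### The arm

A 6-joint arm with a two-finger parallel gripper is mounted at the origin on the work surface. World frame = base frame: x ahead of the robot, y to its left, z up, the work surface at z = 0. Lengths are in m, angles in rad, forces in N, time in s.
With the tool pointing down it reaches from about 0.375 to 0.9 m from the base axis. Payload 3.1 kg.
Tool frame: the origin (TCP) lies at the centre of the arm's flange, where the gripper is bolted on; the fingertips stand 173 mm ahead of it and the grasp point (between the pads) lies 155 mm ahead of it; z points along the fingers, x is the direction in which the jaws open and shut, and the axes are right-handed (so a half turn about z gives the same grasp; the last joint's range is limited). The gripper opens to 85 mm and grips with 20 to 120 N. Pads are 22 mm wide; open, the fingers measure 114 mm over their backs; the gripper's body (76 mm by 85 mm) begins 54 mm behind the grasp point. The pads swing forward as they close: fully open they stand 13 mm farther back than shut.
Start: joints at [-1.321, 0.527, 1.433, -0, 1.181, -0.178], TCP at [0.259, -0.569, 0.405] pointing down, gripper open.
Joint ranges: [-3.08, 3.08], [-0.75, 2.2], [0.22, 2.44], [-1.43, 4.57], [0, 2.65], [-2.85, 2.85]. Speed limits (rad/s): [2.79, 2.79, 3.14, 3.14, 3.14, 3.14].

### API

Orientations are given as a unit quaternion [x, y, z, w].
In Python, from station import manip gives the robot as it stands.
- The arm moves only by the shell command python3 -m jog 'ROWS' [OPENING] [FORCE]. ROWS is JSON, a list that holds one entry, the list of rows, each a list of 4 numbers: the shift along the world's x, y, z in mm, then the turn about the world's z in degrees. A call has exactly 8 rows; each row shifts and turns the commanded pose from where the row before left it; what a row does not reach is not made up. A row lasts 1/8 s, in which the tool goes at most 62.5 mm and 10.7 degrees, less where a joint would pass 70% of its speed; a pose out of reach is approached as far as the arm can. A call is refused whole if a number of a shift passes 62.5 or a number of a turn 10.7, either way. A call with a gripper value outside its range is refused whole. OPENING is the opening in per cent of the stroke, from 0 (shut) to 100 (fully open), set as the call begins (- or left out, the last holds). The fingers move at their own pace and stop on an object; FORCE is the grip in N (left out, the last holds). Time passes only in rows, so rows that do not move let the fingers close, or fill a call up. It gives the time, the measured TCP pose, the force and the opening at its end, in the units of the state.
- manip.sense(): the state, without advancing time (a new reading comes with each control period).
- manip.snapshot(name): name is "scene" or "top"; returns the picture (384x512x3 uint8, red, green, blue); there is no depth.
- manip.camera_info(name): a dict with "fx", "fy", "cx", "cy" (pixels), "k1" (the pictures are not rectified: a ray, as slopes to the right and down, at radius r is drawn at 1 + k1 r^2 times it, then the intrinsics apply), "R" (3x3) and "t" (3): a world point X has camera coordinates R X + t. Camera axes: x right, y down, z forward; pixel columns grow to the right and rows downward; lengths in m; the calibration is good to about 2 mm. A picture is of the moment at which its call begins. camera_info takes no time and is no camera call.
- manip.sign_off(): hands the job in, once; it reports no verdict.
The state is a dict: "t": time; "q": joint angles; "qd": joint speeds; "tau": joint torques, N m; "tcp_pos": TCP position; "tool_rot": TCP orientation; "force": force on the tool from outside, world axes, zero at the start; "ft_torque": the same for the moment, N m; "finger_gap": opening from 0.0 (shut) to 1.0 (fully open).
Only numpy, scipy, OpenCV 4.12 (cv2) and the standard library are available. Lean on these libraries where they do the work, as an engineer would, in place of code of your own. Each camera call takes 0.05 s, during which the arm holds its last target. There are 200 camera calls.

## Working session

There is one attempt and no reset: what is moved stays moved. The work goes in short steps, Python scripts to look and compute and a shell command to move; the robot and the scene stay as the last step left them, time stands still between calls to the robot, and variables do not carry over. Pictures are saved under pics/ and viewed, about 8 in all and at most 12, crops included, and the job is handed in when it is done.

```bash
ls; mkdir -p pics
python3 - <<'E'
from station import manip
import cv2
for n in("scene","top"):
    im=manip.snapshot(n); cv2.imwrite(f"pics/{n}0.png",im[:,:,::-1])
    c=manip.camera_info(n); print(n,c)
print(manip.sense())
E
```

```text
pics
scene {'fx': 439.94101532035785, 'fy': 439.94101532035785, 'cx': 256.3593953347677, 'cy': 197.418734935996, 'k1': 0.048074278016752, 'R': array([[-9.59263836e-03,  9.99928251e-01,  7.17460133e-03],
       [ 8.38346980e-01,  1.19530173e-02, -5.45005933e-01],
       [-5.45052587e-01,  7.86760536e-04, -8.38401490e-01]]), 't': array([ 0.08126876, -0.40696326,  1.46668419])}
top {'fx': 398.0148035049408, 'fy': 398.0148035049408, 'cx': 264.2588289664128, 'cy': 193.36763324502274, 'k1': -0.02031042519035337, 'R': array([[-0.01010529, -0.99990261,  0.00962573],
       [-0.99058628,  0.00869601, -0.13661332],
       [ 0.13651631, -0.01091563, -0.99057768]]), 't': array([-0.08198164,  0.58090485,  1.04464573])}
{'t': 0.1, 'q': array([-1.32148230e+00,  5.28404754e-01,  1.43374401e+00, -2.75044380e-06,
        1.18140012e+00, -1.78494710e-01]), 'qd': array([-0.00042166, -0.00140266, -0.00220785,  0.0001006 , -0.00023037,
        0.00069007]), 'tau': array([-4.44195357e-04, -4.43304884e+01, -1.78586537e+01, -2.48854149e-04,
        3.89876237e-03, -4.95682428e-06]), 'tcp_pos': array([ 0.25925461, -0.5683703 ,  0.40382134]), 'tool_rot': array([ 8.41093816e-01, -5.40888376e-01, -7.16550423e-04, -6.65782359e-04]), 'force': array([-0.0752907 ,  0.06462033,  0.23548277]), 'ft_torque': array([-0.0067131 ,  0.00633851,  0.03645712]), 'finger_gap': 1.0037355317117118}
```

View pics/scene0.png

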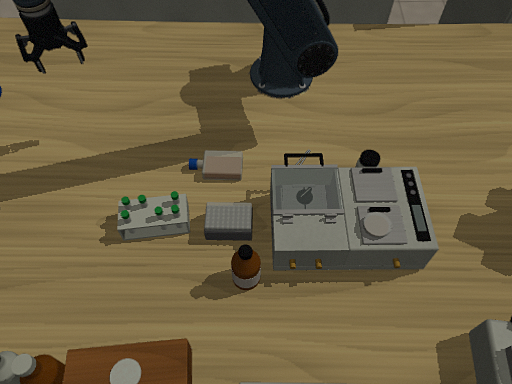

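View pics/top0.png

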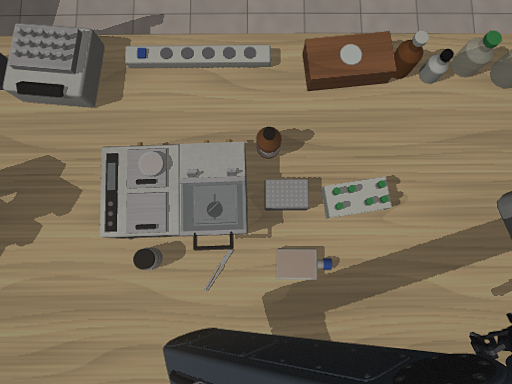

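The scene camera looks from the rear towards the robot, while in the top view +x is up and +y is left. The lid handle is at about (213,247) in top and (304,157) in scene. The wing is at about (215,208) in top and (304,195) in scene.

```bash
cat > h.py <<'E'
from station import manip
import numpy as np, cv2
C={n:manip.camera_info(n) for n in("scene","top")}
def ray(n,u,v):
    c=C[n]; d=np.array([(u-c["cx"])/c["fx"],(v-c["cy"])/c["fy"]]); s=d.copy()
    for _ in range(10): s=d/(1+c["k1"]*(s@s))
    return -c["R"].T@c["t"], c["R"].T@np.array([*s,1])
def onz(n,u,v,z):
    o,d=ray(n,u,v); return o+d*(z-o[2])/d[2]
def tri(a,b):
    o1,d1=ray("scene",*a);o2,d2=ray("top",*b)
    s=np.linalg.lstsq(np.c_[d1,-d2],o2-o1,rcond=None)[0]
    p,q=o1+s[0]*d1,o2+s[1]*d2
    return (p+q)/2,np.linalg.norm(p-q)
def proj(n,X):
    c=C[n];x=c["R"]@np.asarray(X,float)+c["t"];s=x[:2]/x[2];s=s*(1+c["k1"]*(s@s))
    return s*[c["fx"],c["fy"]]+[c["cx"],c["cy"]]
def snap(n,f=None):
    im=manip.snapshot(n)[:,:,::-1].copy()
    if f: cv2.imwrite(f"pics/{f}.png",im)
    return im
def crop(im,x0,x1,y0,y1,k): return cv2.resize(im[y0:y1,x0:x1],None,fx=k,fy=k,interpolation=cv2.INTER_CUBIC)
E
python3 - <<'E'
from h import *
t=cv2.imread("pics/top0.png");s=cv2.imread("pics/scene0.png")
a=crop(t,175,255,165,265,6);b=crop(s,268,318+30,145,229,5)
# grid ticks every 10px
for im,x0,y0,k in((a,175,165,6),(b,268,145,5)):
    for x in range(-(-x0//10)*10,x0+im.shape[1]//k,10): cv2.line(im,((x-x0)*k,0),((x-x0)*k,8),(0,0,255),1);cv2.putText(im,str(x),((x-x0)*k,18),0,.35,(0,0,255))
    for y in range(-(-y0//10)*10,y0+im.shape[0]//k,10): cv2.line(im,(0,(y-y0)*k),(8,(y-y0)*k),(0,0,255),1);cv2.putText(im,str(y),(8,(y-y0)*k+4),0,.35,(0,0,255))
o=np.zeros((600,800,3),np.uint8);o[:a.shape[0],:a.shape[1]]=a
b=b[:,:800-a.shape[1]];o[:b.shape[0],a.shape[1]:a.shape[1]+b.shape[1]]=b
cv2.imwrite("pics/c1.png",o)
E
```

```text
(no output)
```

View pics/c1.png

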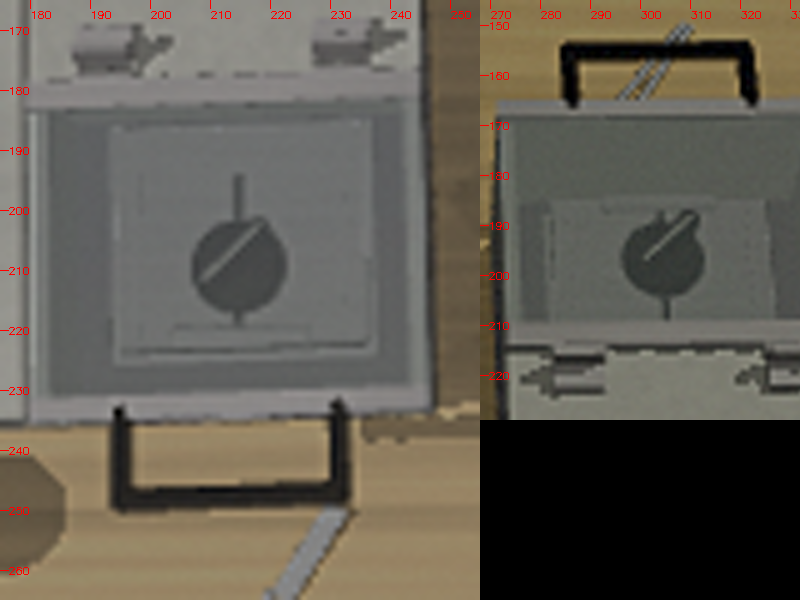

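The crops show the bar between about (193,249) and (232,247) in top and along row 155 in scene. The wing's white line runs from (207,211) to (217,201) in top, so the wing stands about +45° clockwise. The ribs lie near column 213 in top. Next I'll measure these.

Run:
```python
from h import *
t=cv2.imread("pics/top0.png");s=cv2.imread("pics/scene0.png")
def dark(im,x0,x1,y0,y1,th=55):
    m=im[y0:y1,x0:x1].max(2)<th; y,x=np.nonzero(m); return x+x0,y+y0
xt,yt=dark(t,198,227,240,254); pt=np.polyfit(xt,yt,1)
xs,ys=dark(s,289,317,150,160); ps=np.polyfit(xs,ys,1)
# post ends: extents
X,Y=dark(t,185,240,236,244);print("posts top cols",X.min(),X.max(), np.median(X[X<210]),np.median(X[X>210]))
X2,Y2=dark(s,280,328,158,162);print("posts scene",np.median(X2[X2<300]),np.median(X2[X2>310]))
cl,cr=[X[X<210].mean(),X[X>210].mean()]; sl,sr=X2[X2<300].mean(),X2[X2>310].mean()
for nm,a,b in(("L",sr,cl),("R",sl,cr)):
    p,e=tri((a,np.polyval(ps,a)),(b,np.polyval(pt,b)));print(nm,p.round(4),e.round(4), onz("top",b,np.polyval(pt,b),.123).round(4),onz("scene",a,np.polyval(ps,a),.123).round(4))
# wing foot circle/dark in top
m=(t[190:225,195:235].max(2)<88).astype(np.uint8)
n,l,st,ce=cv2.connectedComponentsWithStats(m);k=1+st[1:,4].argmax();print("wing blob top",ce[k]+[195,190],st[k])
m=(s[183:206,290:318].max(2)<70).astype(np.uint8)
n,l,st,ce=cv2.connectedComponentsWithStats(m);k=1+st[1:,4].argmax();print("wing blob scene",ce[k]+[290,183],st[k])
p=[onz("top",207,211.3,.102),onz("top",217,201.5,.102)];print(p, np.degrees(np.arctan2(*(p[1]-p[0])[[1,0]])))
# walls: incubator outline
for nm,px in(("hinge edge R",(244.5,183)),("hinge edge L",(179.5,183)),("front R",(244,233)),("front L",(180,235))):
    print(nm,onz("top",*px,.12).round(4))
print("rib",onz("top",213.2,195,.09).round(4),onz("top",213.2,219,.08).round(4))
```

```text
posts top cols 194 232 195.0 231.0
posts scene 285.5 321.0
L [0.4352 0.0865 0.1257] 0.0008 [0.4352 0.0866 0.123 ] [0.433  0.0874 0.123 ]
R [ 0.4365 -0.0033  0.1228] 0.0004 [ 0.4365 -0.0031  0.123 ] [ 0.4367 -0.0035  0.123 ]
wing blob top [214.56149733 208.68449198] [ 12   4  16  25 187]
wing blob scene [304.42708333 196.265625  ] [  6   4  17  19 192]
[array([0.52670302, 0.05974956, 0.102     ]), array([0.55164521, 0.0344024 , 0.102     ])] -45.46138610636221
hinge edge R [ 0.596  -0.0368  0.12  ]
hinge edge L [0.5975 0.1276 0.12  ]
front R [ 0.47   -0.0352  0.12  ]
front L [0.4665 0.1239 0.12  ]
rib [0.5701 0.0457 0.09  ] [0.5085 0.0464 0.08  ]
```

```bash
python3 -m jog '[[[11,38,-3,4.1],[11,38,-3,4.1],[11,38,-3,4.1],[11,38,-3,4.1],[11,38,-3,4.1],[11,38,-3,4.1],[11,38,-3,4.1],[11,38,-3,4.1]]]' 26 20
python3 -m jog '[[[11,38,-3,4.1],[11,38,-3,4.1],[11,38,-3,4.1],[11,38,-3,4.1],[11,38,-3,4.1],[11,38,-3,4.1],[11,38,-3,4.1],[0,0,0,0]]]' 26 20
```

```text
t: 1.1
tcp_pos: [0.3474, -0.2633, 0.3805]
tool_rot: [0.96, -0.28, -0.0, -0.0]
force: [-0.0, 0.3, 0.1]
finger_gap: 0.259
t: 2.1
tcp_pos: [0.4243, 0.0034, 0.3594]
tool_rot: [0.999, -0.033, -0.0, -0.0]
force: [-0.5, -0.4, -0.3]
finger_gap: 0.258
```

```bash
python3 -m jog '[[[3,10,-10,1.1],[3,10,-10,1.1],[3,10,-10,1.1],[3,8,-10,1],[0,0,-7,0],[0,0,0,0],[0,0,0,0],[0,0,0,0]]]' 26 20
python3 - <<'E'
from h import *
t=snap("top","t1");s=snap("scene","s1")
a=crop(t,175,255,180,280,5)[:, :400];b=crop(s,265,345,90,190,5)
cv2.imwrite("pics/c2.png",np.hstack([a,b]))
E
```

```text
t: 3.1
tcp_pos: [0.4364, 0.0392, 0.313]
tool_rot: [1.0, 0.003, 0.0, 0.0]
force: [0.4, -0.3, -0.4]
finger_gap: 0.262
```

View pics/c2.png

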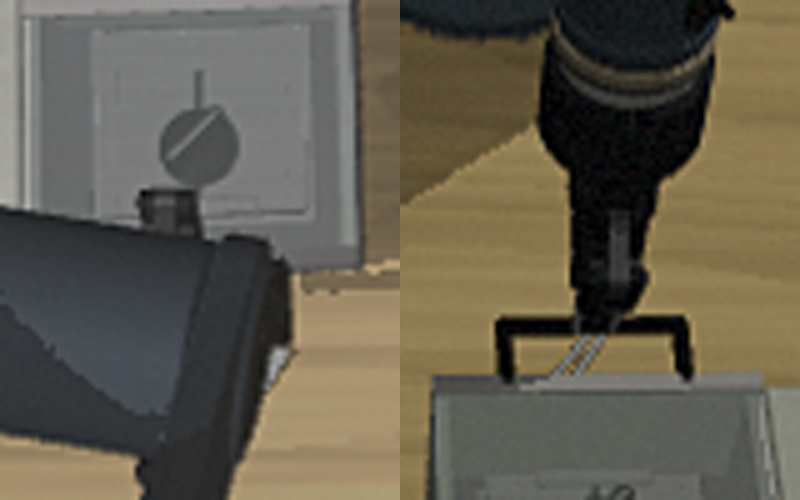

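The gripper stands over the middle of the bar, with its tips just above it (bar near (304,155) in scene). Next I'll lower it and grip the bar.

```bash
python3 -m jog '[[[0,0,-7,0],[0,0,-7,0],[0,0,-7,0],[0,0,-6,0],[0,0,0,0],[0,0,0,0],[0,0,0,0],[0,0,0,0]]]' 26 20
python3 -m jog '[[[0,0,0,0],[0,0,0,0],[0,0,0,0],[0,0,0,0],[0,0,0,0],[0,0,0,0],[0,0,0,0],[0,0,0,0]]]' 0 25
```

```text
t: 4.2
tcp_pos: [0.4364, 0.0394, 0.2859]
tool_rot: [1.0, 0.003, 0.0, 0.0]
force: [-0.2, 0.4, 0.3]
finger_gap: 0.258
t: 5.2
tcp_pos: [0.4357, 0.0394, 0.2858]
tool_rot: [1.0, 0.003, -0.001, 0.0]
force: [-3.0, -0.6, 6.3]
finger_gap: 0.105
```

Run:
```python
import numpy as np
th=np.linspace(0.0,1.77,25)
p=np.c_[-176*np.cos(th),176*np.sin(th)].round()
print(np.diff(p,axis=0).astype(int).tolist(),p[[8,16,24]])
```

```text
[[0, 13], [2, 13], [2, 13], [4, 12], [4, 12], [5, 12], [6, 12], [7, 11], [7, 10], [9, 10], [9, 10], [10, 8], [10, 8], [11, 7], [11, 6], [12, 6], [12, 4], [13, 4], [12, 2], [13, 2], [13, 1], [13, 0], [13, -1], [13, -2]] [[-146.   98.]
 [ -67.  163.]
 [  35.  173.]]
```

```bash
python3 -m jog '[[[0,0,13,0],[2,0,13,0],[2,0,13,0],[4,0,12,0],[4,0,12,0],[5,0,12,0],[6,0,12,0],[7,0,11,0]]]' 0 25
```

```text
t: 6.2
tcp_pos: [0.4658, 0.0398, 0.3842]
tool_rot: [1.0, 0.003, -0.001, -0.001]
force: [-1.2, 2.3, -1.7]
finger_gap: 0.101
```

```bash
python3 -m jog '[[[7,0,10,0],[9,0,10,0],[9,0,10,0],[10,0,8,0],[10,0,8,0],[11,0,7,0],[11,0,6,0],[12,0,6,0]]]' 0 25
```

```text
t: 7.2
tcp_pos: [0.5453, 0.0408, 0.4502]
tool_rot: [1.0, 0.003, -0.0, -0.002]
force: [-2.4, 5.7, 1.4]
finger_gap: 0.099
```

```bash
python3 -m jog '[[[12,0,4,0],[13,0,4,0],[12,0,2,0],[13,0,2,0],[13,0,1,0],[13,0,0,0],[13,0,-1,0],[13,0,-2,0]]]' 0 25
python3 - <<'E'
from h import *
t=snap("top","t2");s=snap("scene","s2")
a=crop(t,150,270,130,280,4)[:, :];b=crop(s,250,350,60,210,4)[:,:]
cv2.imwrite("pics/c3.png",np.hstack([a[:,:400],b[:,:400]]))
E
```

```text
t: 8.2
tcp_pos: [0.6481, 0.0415, 0.4593]
tool_rot: [1.0, 0.003, 0.001, -0.003]
force: [-1.2, 7.9, -1.6]
finger_gap: 0.101
```

View pics/c3.png

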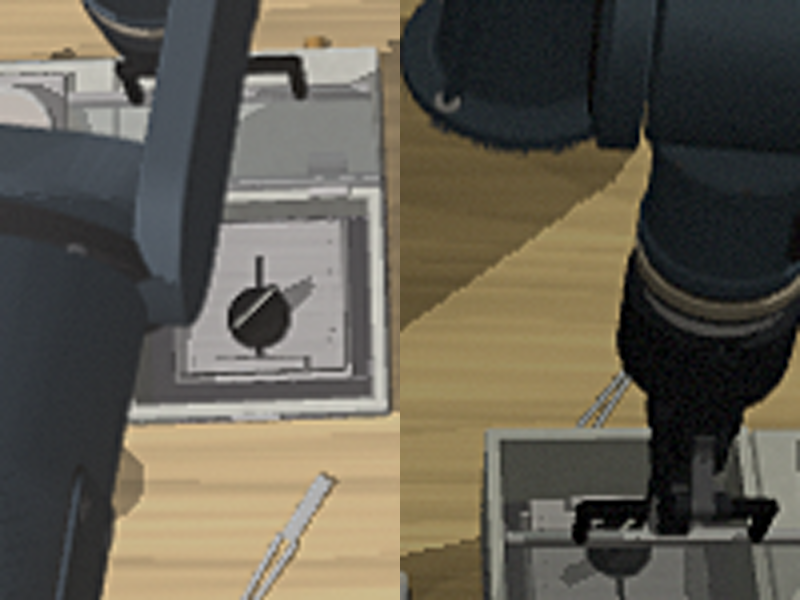

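The lid now lies about 1.78 rad back, with the gripper still on the bar. The tweezers are untouched, and the wing in top is at about (215,209) with a stripe at about 45°. Next I'll triangulate the wing and release the bar.

```bash
python3 - <<'E'
from h import *
A=tri((300.8,197.4),(218.7,201.5));B=tri((310,187.6),(208.5,211.8))
print(A,B,(A[0]+B[0])/2,np.degrees(np.arctan2(*(A[0]-B[0])[[1,0]])))
print("foot",tri((304.4,196.5),(214.6,208.9)))
for z in(.08,.09,.107):print(z,onz("top",213.6,206.7,z),onz("top",214.6,208.9,z))
# ribs direction from t2, dark columns; and predicted proj of wing top
print(proj("top",(.536,.043,.107)),proj("scene",(.536,.043,.107)))
t=cv2.imread("pics/t2.png")
for y in(195,197,199,217,218): 
    r=255-t[y,207:222].max(1).astype(float); r-=np.median(r); r[r<25]=0; print(y,(r*np.arange(207,222)).sum()/max(r.sum(),1e-9))
E
python3 -m jog '[[[0,0,0,0],[0,0,0,0],[0,0,0,0],[0,0,15,0],[0,0,20,0],[0,0,20,0],[0,0,20,0],[0,0,0,0]]]' 60 25
```

```text
(array([0.55159123, 0.03117584, 0.10247249]), np.float64(0.0023318490944329393)) (array([0.52497069, 0.05562974, 0.1066608 ]), np.float64(0.0006368444524565728)) [0.53828096 0.04340279 0.10456664] -42.57090501512109
foot (array([0.53478124, 0.04346913, 0.08105974]), np.float64(0.001305574357385915))
0.08 [0.54065564 0.04558169 0.08      ] [0.5348646  0.04293363 0.08      ]
0.09 [0.53960574 0.04441058 0.09      ] [0.53387066 0.04178811 0.09      ]
0.107 [0.53782092 0.0424197  0.107     ] [0.53218096 0.03984072 0.107     ]
[213.3664805  207.41488787] [305.00780775 191.16544502]
195 214.37313432835822
197 214.3684210526316
199 214.36559139784947
217 214.23505976095618
218 214.6965811965812
t: 9.3
tcp_pos: [0.6475, 0.0392, 0.537]
tool_rot: [1.0, 0.003, 0.003, 0.0]
force: [1.3, 0.7, -0.7]
finger_gap: 0.6
```

```bash
python3 -m jog '[[[-14,0.5,-10,5.7],[-14,0.5,-25,5.7],[-14,0.5,-30,5.7],[-14,0.5,-30,5.7],[-14,0.5,-30,5.7],[-14,0.5,-30,5.7],[-14,0.5,-30,5.7],[-12,0.5,-20,5.7]]]' 35 25
python3 - <<'E'
from h import *
t=snap("top","t3");s=snap("scene","s3")
a=crop(t,150,270,130,280,4)[:, :];b=crop(s,250,350,90,240,4)[:,:]
cv2.imwrite("pics/c4.png",np.hstack([a[:,:400],b[:,:400]]))
print(manip.sense()["tcp_pos"],manip.sense()["q"])
E
```

```text
t: 10.3
tcp_pos: [0.5361, 0.0434, 0.327]
tool_rot: [0.92, 0.391, -0.001, -0.001]
force: [-0.2, -1.1, 0.2]
finger_gap: 0.35
[0.53501711 0.04355382 0.32621859] [-1.27045722e-01  5.21185386e-01  1.72788271e+00 -8.55616477e-05
  9.00570702e-01 -9.27990663e-01]
```

View pics/c4.png

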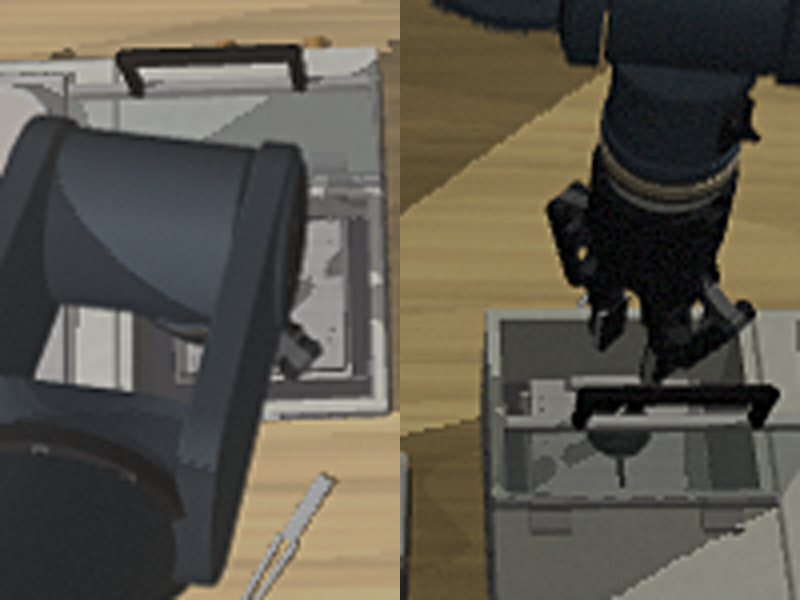

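The lid lies on its stop, with its bar now at the top of the top view, and the jaws stand across the blade at 46°. Next I'll lower the gripper over the wing.

```bash
python3 -m jog '[[[1,0,-10,0],[0,0,-10,0],[0,0,-10,0],[0,0,-10,0],[0,0,-10,0],[0,0,-6,0],[0,0,-4,0],[0,0,-3,0]]]' 35 25
python3 -m jog '[[[0,0,0,0],[0,0,0,0],[0,0,0,0],[0,0,0,0],[0,0,0,0],[0,0,0,0],[0,0,0,0],[0,0,0,0]]]' 0 20
```

```text
t: 11.4
tcp_pos: [0.5384, 0.0433, 0.2656]
tool_rot: [0.921, 0.39, 0.0, 0.0]
force: [0.9, 0.2, 0.4]
finger_gap: 0.35
t: 12.4
tcp_pos: [0.5381, 0.0431, 0.2657]
tool_rot: [0.921, 0.39, -0.001, 0.0]
force: [-2.9, -4.7, 0.8]
finger_gap: 0.107
```

The gap of 9 mm matches the blade, so the wing is held. Next I'll turn it 45° counter-clockwise.

```bash
python3 -m jog '[[[0,0,0,5.6],[0,0,0,5.6],[0,0,0,5.6],[0,0,0,5.6],[0,0,0,5.6],[0,0,0,5.6],[0,0,0,5.6],[0,0,0,5.6]]]' 0 20
python3 -m jog '[[[0,0,0,0],[0,0,0,0],[0,0,0,0],[0,0,0,0],[0,0,0,0],[0,0,0,0],[0,0,0,0],[0,0,0,0]]]' 0 40
python3 - <<'E'
from h import *
print(manip.sense()["ft_torque"],manip.sense()["tool_rot"])
t=snap("top","t4");s=snap("scene","s4")
a=crop(t,190,260,165,240,5);b=crop(s,270,340,130,230,6)[:,:]
a=np.vstack([a,np.zeros((225,350,3),np.uint8)])
cv2.imwrite("pics/c5.png",np.hstack([a,b]))
E
```

```text
t: 13.4
tcp_pos: [0.5382, 0.0434, 0.2657]
tool_rot: [0.702, 0.712, -0.0, -0.0]
force: [-1.7, -3.4, -0.3]
finger_gap: 0.101
t: 14.4
tcp_pos: [0.5382, 0.0434, 0.2657]
tool_rot: [0.703, 0.711, -0.0, -0.0]
force: [-3.1, -1.8, 2.2]
finger_gap: 0.091
[-0.38927405  0.63131808 -0.05921051] [ 7.02725083e-01  7.11461470e-01 -8.93300742e-05 -1.62176952e-04]
```

View pics/c5.png

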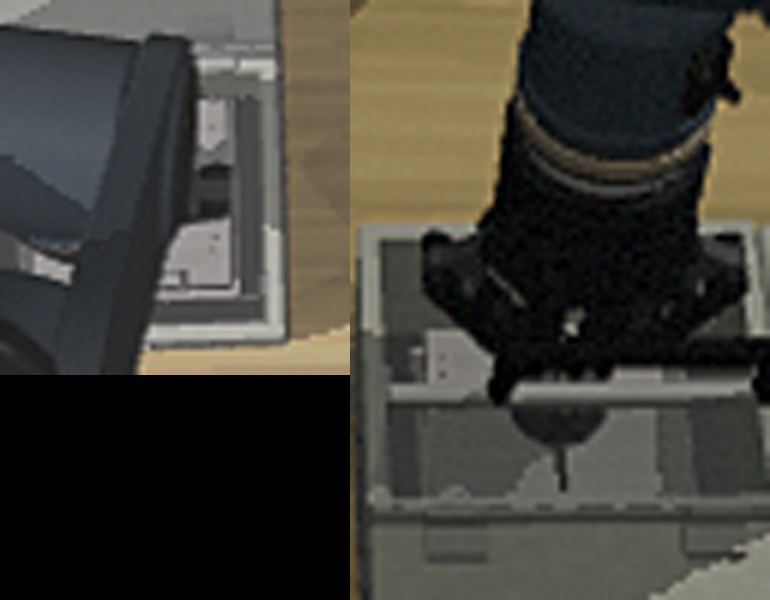

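The gripper is flush on the blade with the tool at 90.7°, and the rear rib is at about (304,208) in scene, in line with it. Next I'll press the cover down along its arc.

```bash
python3 -m jog '[[[-0.5,0,-1,0],[-0.5,0,-1,0],[-0.5,0,-1,0],[-0.5,0,-1,0],[-0.5,0,-1,0],[-0.5,0,-1,0],[0,0,0,0],[0,0,0,0]]]' 0 60
```

```text
t: 15.5
tcp_pos: [0.536, 0.0435, 0.2623]
tool_rot: [0.703, 0.711, 0.002, 0.002]
force: [-6.7, -1.3, 18.7]
finger_gap: 0.085
```

```bash
python3 -m jog '[[[0,0,0,0],[0,0,0,0],[-0.5,0,-1,0],[-0.5,0,-1,0],[-0.5,0,-1,0],[0,0,0,0],[0,0,0,0],[0,0,0,0]]]' 0 20
```

```text
t: 16.5
tcp_pos: [0.5347, 0.0434, 0.2595]
tool_rot: [0.703, 0.712, 0.002, 0.002]
force: [-6.9, -1.9, 20.0]
finger_gap: 0.085
```

Run:
```python
from h import *
x=manip.sense();print(x["ft_torque"],x["force"],x["tcp_pos"])
t=snap("top","t5");s=snap("scene","s5")
b0=cv2.imread("pics/s4.png")
f=lambda im:crop(im,275,340,180,222,6)
cv2.imwrite("pics/c6.png",np.hstack([np.vstack([f(b0),f(s)]),np.vstack([crop(cv2.imread("pics/t4.png"),218,250,178,228,5),crop(t,218,250,178,228,5)])[:504]]))
```

```text
[-0.30236257  0.4310252   0.03940858] [-6.93578967 -1.89785755 20.01537263] [0.53473796 0.04341022 0.25954156]Traceback (most recent call last):
  File "<stdin>", line 6, in <module>
    return _nx.concatenate(arrs, 1, dtype=dtype, casting=casting)
           ~~~~~~~~~~~~~~~^^^^^^^^^^^^^^^^^^^^^^^^^^^^^^^^^^^^^^^
ValueError: all the input array dimensions except for the concatenation axis must match exactly, but along dimension 0, the array at index 0 has size 504 and the array at index 1 has size 500
```

Run:
```python
from h import *
f=lambda im:crop(im,275,340,180,222,6)
g=lambda im:crop(im,218,250,178,220,6)
r=lambda n:np.hstack([f(cv2.imread(f"pics/s{n}.png")),g(cv2.imread(f"pics/t{n}.png"))])
cv2.imwrite("pics/c6.png",np.vstack([r(4),r(5)]))
```

```text
(no output)
```

View pics/c6.png

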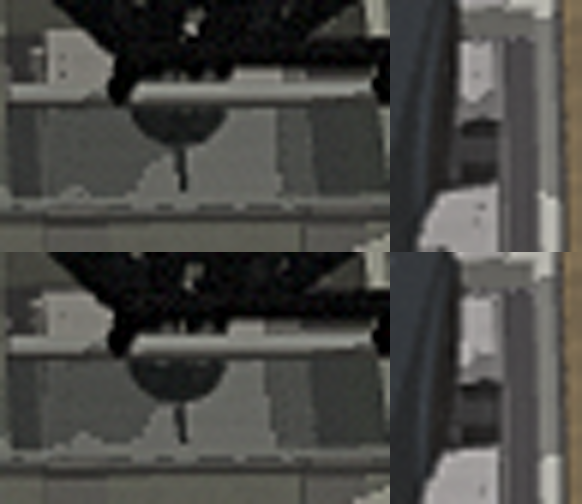

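Between the two frames the cover's front left edge dropped about 1.6 px in scene. That is about 5 mm at the wing, well past the 1 mm a blocked pin would allow, so the pin is entering its slot. I'll press on.

```bash
python3 -m jog '[[[-0.5,0,-1,0],[-0.5,0,-1,0],[-0.5,0,-1,0],[-0.5,0,-1,0],[0,0,0,0],[0,0,0,0],[0,0,0,0],[0,0,0,0]]]' 0 20
```

```text
t: 17.6
tcp_pos: [0.5331, 0.0434, 0.256]
tool_rot: [0.703, 0.711, 0.002, 0.003]
force: [-5.7, -2.9, 23.1]
finger_gap: 0.084
```

```bash
python3 -m jog '[[[0,0,-1,0],[0,0,-1,0],[0,0,0,0],[0,0,0,0],[0,0,0,0],[0,0,0,0],[0,0,0,0],[0,0,0,0]]]' 0 20
python3 - <<'E'
from h import *
x=manip.sense();print(x["ft_torque"],x["tcp_pos"])
t=snap("top","t6");s=snap("scene","s6")
# vertical edge tracking in scene of cover front edge left part (cols 283-290), and foot bottom
for n in (4,5,6):
    im=cv2.imread(f"pics/s{n}.png")[:,:,1].astype(int)
    print(n,"edge",im[180:192,284:290].mean(1).round().astype(int),"foot",im[196:210,300:304].mean(1).round().astype(int))
E
```

```text
t: 18.6
tcp_pos: [0.533, 0.0434, 0.2558]
tool_rot: [0.703, 0.712, 0.003, 0.003]
force: [-9.0, -2.0, 36.7]
finger_gap: 0.083
[-0.25766813  0.94513861  0.00140484] [0.53298336 0.04342043 0.25582264]
4 edge [ 11  17  33  40  54 122 126 124 124 116 120 121] foot [ 86  49  35  28  28  28  26  39  68  78  94 104 102 103]
5 edge [  9  12  23  35  43  44  78 132 126 125 119 122] foot [ 85  47  48  25  28  29  26  25  44  80 101 104 103 104]
6 edge [ 14  10  16  27  39  44  44  88 128 126 125 123] foot [ 87  48  50  29  27  28  28  25  30  70  96 106 103 106]
```

Run:
```python
from h import *
def pt(xl,zl,a,y=.075):
    c,s=np.cos(a),np.sin(a); return (.597+xl*c+zl*s, y, .066-xl*s+zl*c)
p0=proj("scene",pt(-.1,.005,.14))
for a in(.14,.06,.04,.02,.01,0):print(a,(proj("scene",pt(-.1,.005,a))-p0).round(2),(proj("scene",pt(-.1,.01,a))).round(1),
  "foot rear", (proj("scene",pt(-.048,.01,a,.043))-proj("scene",pt(-.048,.01,.14,.043))).round(2))
def cross(im,c0,c1,r0,r1,th):
    v=im[r0:r1,c0:c1].mean(1); i=np.nonzero((v[:-1]<th)&(v[1:]>=th))[0][0]; return r0+i+(th-v[i])/(v[i+1]-v[i])
for n in(4,5,6):
    im=cv2.imread(f"pics/s{n}.png")[:,:,1].astype(float)
    print(n,cross(im,284,290,180,192,85),cross(im,300,304,200,210,60))
s=cv2.imread("pics/s6.png");t=cv2.imread("pics/t6.png")
f=lambda im:crop(im,270,345,170,232,6)
cv2.imwrite("pics/c7.png",np.hstack([f(s),crop(t,215,260,170,232,6)]))
```

```text
0.14 [0. 0.] [316.2 183.1] foot rear [0. 0.]
0.06 [-0.4   1.38] [315.8 184.4] foot rear [-0.17  0.41]
0.04 [-0.5   1.75] [315.7 184.7] foot rear [-0.21  0.53]
0.02 [-0.6   2.14] [315.6 185.1] foot rear [-0.26  0.65]
0.01 [-0.65  2.34] [315.5 185.2] foot rear [-0.28  0.72]
0 [-0.69  2.54] [315.5 185.4] foot rear [-0.3   0.79]
4 184.4543209876543 203.7155172413793
5 186.12225705329155 204.45138888888889
6 186.93916349809885 204.75776397515529
```

View pics/c7.png

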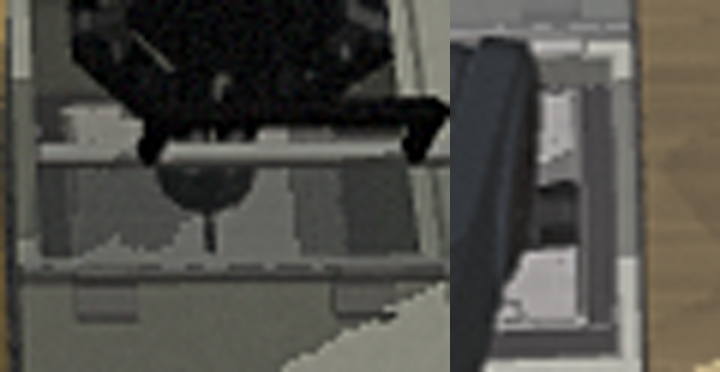

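The scene edge has shifted 2.48 px against 2.54 px predicted for fully home, and the stop is hard: 2 mm more command gave only 0.2 mm of travel and 14 N. I'll firm the grip, ease the push a little and check that it holds.

```bash
python3 -m jog '[[[0,0,0,0],[0,0,0,0],[0,0,0,0],[0,0,0.6,0],[0,0,0,0],[0,0,0,0],[0,0,0,0],[0,0,0,0]]]' 0 40
python3 - <<'E'
from h import *
s=snap("scene","s7");snap("top","t7")
x=manip.sense();print(x["tcp_pos"],x["force"],x["ft_torque"],x["tool_rot"],x["finger_gap"])
def cross(im,c0,c1,r0,r1,th):
    v=im[r0:r1,c0:c1].mean(1); i=np.nonzero((v[:-1]<th)&(v[1:]>=th))[0][0]; return r0+i+(th-v[i])/(v[i+1]-v[i])
im=s[:,:,1].astype(float);print(cross(im,284,290,180,192,85),cross(im,300,304,200,210,60))
d=cv2.absdiff(s,cv2.imread("pics/s0.png")).max(2)
for nm,(x0,x1,y0,y1) in dict(flask=(185,245,145,182),rack=(110,190,188,240),bottle=(228,264,250,290),jar=(362,382,148,168),dish=(360,395,205,240),tips=(203,254,210,240)).items(): print(nm,d[y0:y1,x0:x1].mean().round(1))
E
```

```text
t: 19.7
tcp_pos: [0.533, 0.0434, 0.2559]
tool_rot: [0.703, 0.712, 0.003, 0.003]
force: [-8.2, -1.6, 33.1]
finger_gap: 0.083
[0.5330195  0.04341584 0.25588862] [-9.38210739 -1.58770437 32.62540848] [-0.21175576  0.83279224 -0.05223674] [0.70265023 0.71152431 0.00250435 0.00308856] 0.08311277362574851
186.9505703422053 204.76666666666668[ WARN:0@2.035] global loadsave.cpp:275 findDecoder imread_('pics/s0.png'): can't open/read file: check file path/integrity
Traceback (most recent call last):
cv2.error: OpenCV(4.12.0) /io/opencv/modules/core/src/arithm.cpp:1155: error: (-215:Assertion failed) src1.empty() == src2.empty() in function 'absdiff'
```

Run:
```python
from h import *
s=cv2.imread("pics/s7.png");d=cv2.absdiff(s,cv2.imread("pics/scene0.png")).max(2)
for nm,(x0,x1,y0,y1) in dict(flask=(185,245,145,182),rack=(110,190,188,240),bottle=(228,264,250,290),jar=(362,382,148,168),dish=(360,395,205,240),tips=(203,254,210,240)).items(): print(nm,d[y0:y1,x0:x1].mean().round(1))
d=cv2.absdiff(cv2.imread("pics/t2.png"),cv2.imread("pics/top0.png")).max(2);print("tweezers",d[255:292,203:232].mean())
print(manip.sign_off())
```

```text
flask 11.1
rack 22.4
bottle 9.7
jar 8.3
dish 10.1
tips 8.8
tweezers 48.630009319664495
the job is handed in; nothing more can be done
None
```

The lid lies back on its stop, and the wing is turned into line with the ribs. The cover is pressed home, and the gripper is still holding it there with the wing unlocked. I handed the job in at about 20 s.

**Lid:** I raised it by its bar to about 1.78 rad and let go. The next picture showed it resting back on its stop.

**Wing:** I turned it about 45° counter-clockwise. The tool ended at 90.7°, and my two estimates put the ribs' line about 1° from the world x axis. That leaves the wing well within the 0.22 rad the slot allows.

**Cover:**
- The gripper came down 9.8 mm and met a hard stop.
- The cover's edge moved 2.5 px in the scene view, against 2.54 px predicted for fully home. A blocked pin would have stopped it at about 1 mm.
- After I eased the push slightly, it was still there under about 33 N with a 40 N grip.

**Other things on the bench:** I checked these only by comparing pictures from before and after.
- The flask, bottle, jar, dish and tip box showed only small differences.
- The tube rack (22 grey levels) and the tweezers (49, in a picture taken mid-job) differed more. I put this down to the arm's moving shadow, because nothing came near the rack and the tweezers looked undisturbed in the pictures, but I did not confirm it separately.

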